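# Fit the matching carrier plate and crank the turntable once round

### The arm

A 7-joint arm with a two-finger parallel gripper is mounted at the origin on a cart in front of the work surface, level with it; the furniture and walls round the work are solid. World frame = base frame: x ahead of the robot, y to its left, z up, the work surface at z = 0. Lengths are in m, angles in rad, forces in N, time in s.
With the tool pointing down it reaches from about 0.425 to 0.875 m from the base axis. Payload 4.7 kg.
Tool frame: the origin (TCP) lies at the very end of the fingers, on their centre line; the grasp point (between the pads) lies 19 mm behind it; z points along the fingers, y is the line along which they close (so a half turn about z gives the same grasp; the last joint's range is limited). The gripper opens to 87 mm and grips with 3 to 60 N. Pads are 19 mm wide; open, the fingers measure 117 mm over their backs; the gripper's body (75 mm by 190 mm) begins 51 mm behind the grasp point.
Start: joints at [1.173, 0.321, -0.07, 1.45, 0.023, 1.371, -0.057], TCP at [0.26, -0.596, 0.223] pointing down, gripper open.
Joint ranges: [-2.86, 2.86], [-0.3, 2.09], [-1.38, 1.24], [0.06, 2.45], [-1.56, 4.7], [0.09, 2.05], [-2.69, 2.69]. Speed limits (rad/s): [2.57, 2.57, 3.14, 3.14, 3.14, 3.14, 3.14].

### API

Orientations are given as a rotation vector (axis times angle).
In Python, from bench import ctrl gives the robot as it stands.
- The arm moves only by the shell command python3 -m jog 'ROWS' [FORCE]. ROWS is JSON, a list that holds one entry, the list of rows, each a list of 7 numbers: the shift along the tool's x, y, z in mm, then the turn, a rotation vector about the tool's x, y, z in degrees, then the finger opening in mm, from 0 to 87. A call has 1 to 10 rows; each row is the pose to reach, as a shift and turn from the pose commanded when the call began, along the tool's axes at that moment; what a row does not reach only later rows make up. A row lasts 1/10 s, in which the tool goes at most 50 mm and 8.59 degrees, less where a joint would pass 70% of its speed; a pose out of reach is approached as far as the arm can. A call with a gripper value outside its range is refused whole. The fingers move at their own pace and stop on an object; FORCE is the grip in N (left out, the last holds). Time passes only in rows, so rows that repeat a pose let the fingers close. It gives the time, the measured TCP pose, the force, the opening and the grip force at its end, in the units of the state.
- ctrl.get_state(): the state, without advancing time (a new reading comes with each control period).
- ctrl.get_image(name): name is "scene" or "side" or "wrist"; returns a dict with "image" (384x512x3 uint8, red, green, blue), "depth" (384x512 float32, m along the optical axis (not along the pixel's ray), 0 where there is no reading), "fov_y" (degrees; the focal length in pixels is half the picture's height over the tangent of half this angle, whatever the lens; pixels are square), "cx", "cy" (the principal point, pixels), "rvec" (rotation vector, rad) and "tvec" (3), from world to camera coordinates, as OpenCV has them. Camera axes: x right, y down, z forward; pixel columns grow to the right and rows downward; lengths in m; the calibration is good to about 2 mm. A picture is of the moment at which its call begins.
- ctrl.close_job(): hands the job in; it is judged then, once.
The state is a dict: "time": time; "joint_positions": joint angles; "qd": joint speeds; "joint_torque": joint torques, N m; "position": TCP position; "tool_rot": TCP orientation; "ft_force": force on the tool from outside, world axes, zero at the start; "torque": the same for the moment, N m; "grip_width": opening from 0.0 (shut) to 1.0 (fully open); "grip_force": force on a finger pad.
Only numpy, scipy, OpenCV 4.12 (cv2) and the standard library are available. Lean on these libraries where they do the work, as an engineer would, in place of code of your own. Each camera call takes 0.05 s, during which the arm holds its last target. There are 200 camera calls.

### The job

First take the carrier plate whose holes match the four studs of the hand-cranked turntable and seat it over the studs so that it lies flat on the wheel. Then take the crank grip and turn the wheel anticlockwise (seen from above) past the fixed pointer and on through one complete turn, letting go with the crank standing at the pointer when it comes round for the second time and the plate still seated. Leave the other two plates and the glassware where they are.

Things in the scene. Friction and masses are not known exactly. Their poses are not given: they have to be found in the camera images.
- wheel (a joint): Angle of the turntable's wheel on its upright axis, rad, growing anticlockwise seen from above. 0: the crank grip stands at the pointer; 6.283: it stands there again after a full turn. It starts between -1.2 and -0.35 (short of the pointer) and stops hard at -2.5 and 9. Friction of about 0.2 N m (some 2.5 N at the crank grip) holds it where it is left.
- hub (a point): Point on the wheel's axis on the wheel's flat upper face, 42 mm above the bench; its z is up and its axes turn with the wheel. The wheel is a white disc, 208 mm across and 12 mm thick. Four steel studs of 8 mm diameter, 15 mm tall and tapered over the top 6 mm, stand on the face at x = +-25 mm, y = +-25 mm in this frame. The crank grip stands at x = -85 mm, y = 0.
- crank_grip (a point): Point on the axis of the crank grip, 85 mm from the wheel's axis and 43 mm above the wheel's upper face (85 mm above the bench). The grip is an upright black round sleeve of 18 mm diameter that spins freely on its pin; it reaches from 4 to 61 mm above the wheel's face, so a gripper that holds it need not turn with the wheel.
- pointer_tip (a point): Tip of the small dark fixed pointer at the wheel's edge, 114 mm from the wheel's axis, 42 mm above the bench. It stands on the turntable's round grey foot (230 mm across), which is fixed to the bench.
- plate_a: The plate that fits: square dark metal plate 84 x 84 x 8 mm with four through holes of 12 mm diameter at x = +-25 mm, y = +-25 mm. A bright metal bar handle stands in the middle, 36 mm long along x, 12 mm thick along y, reaching 42 mm above the plate's underside. Origin at the centre of the underside, z up. 0.18 kg (+-30 %). It fits the wheel at any quarter turn.
- plate_b: Carrier plate like plate_a, same size and handle, but its four holes stand closer together, at x = +-15.5 mm, y = +-15.5 mm: does not fit. Origin at the centre of the underside.
- plate_c: Carrier plate like plate_a, same size and handle, but with three holes in a triangle, at (26, 15), (-26, 15) and (0, -30) mm: does not fit. Origin at the centre of the underside.
- petri_pile: Bystander: pile of clear petri dishes, 64 mm across, 46 mm tall, loose behind the work. Origin at the centre of the underside.
- small_beaker: Bystander: small clear beaker, 49 mm across, 58 mm tall, loose behind the work. Origin at the centre of the underside.
Things that resemble listed ones, but are neither listed nor needed, are in the scene too. What is shaped like the plate_a but red is not meant.

How it is judged:
On the way, in this order (a step that is already met when the one before it is completed fails the run):
1. the matching plate lies flat on the wheel, over all four studs (horizontal distance between plate_a and hub below 0.006 m and z of plate_a in the frame of hub below 0.0025 m and angle between plate_a's own z axis and vertical below 0.05 rad), for 0.3 s.
2. with the plate seated, the crank has gone past the pointer (value of joint wheel above 0.3 rad and z of plate_a in the frame of hub below 0.004 m).
3. with the plate seated, the crank has gone most of the way round (value of joint wheel above 4.5 rad and z of plate_a in the frame of hub below 0.004 m).
At the end, for the whole second after the job is handed in: The wheel rests one full turn past its first passing of the pointer (6.283 rad, within 0.2 rad), the matching plate lies flat on the wheel over the four studs (underside within 2.5 mm of the face, centred within 6 mm), and the other plates and the glassware are within 30 mm of where they stood (all of step 1 and value of joint wheel between 6.083 and 6.483 rad and velocity of joint wheel between -0.05 and 0.05 rad/s and linear speed of plate_a below 0.02 m/s and distance of each of plate_b, plate_c, petri_pile, small_beaker from where it was at the start of the episode below 0.03 m); the robot touches nothing.
It fails at once if another plate is lifted (height (world z) of any of plate_b, plate_c above 0.03 m).
It fails at once if glassware is tipped or pushed away (angle between any of petri_pile, small_beaker's own z axis and vertical above 0.5 rad or distance of any of petri_pile, small_beaker from where it was at the start of the episode above 0.03 m).
It also fails if it takes over 72 s, if anything falls off the work surface, if the arm or the gripper's body presses on something with over 40 N, if the wrist force passes 120 N, or if a joint passes its speed limit or range.

## Working session

There is one attempt and no reset: what is moved stays moved. The work goes in short steps, Python scripts to look and compute and a shell command to move; the robot and the scene stay as the last step left them, time stands still between calls to the robot, and variables do not carry over. Pictures are saved under pics/ and viewed, at most 10 in all, crops included, and the job is handed in when it is done.

```bash
mkdir -p pics; ls
cat > h.py <<'E'
import numpy as np, cv2, pickle
from bench import ctrl
def grab(n):
    d=ctrl.get_image(n); d['R']=cv2.Rodrigues(np.array(d['rvec'],float))[0]; d['f']=d['image'].shape[0]/2/np.tan(np.radians(d['fov_y'])/2)
    pickle.dump(d,open(f'{n}.pkl','wb')); return d
def load(n): return pickle.load(open(f'{n}.pkl','rb'))
def ray(d,u,v,z):
    c=-d['R'].T@np.array(d['tvec'],float).ravel(); r=d['R'].T@np.array([(u-d['cx'])/d['f'],(v-d['cy'])/d['f'],1])
    return c+r*(z-c[2])/r[2]
def proj(d,p):
    q=d['R']@np.array(p,float)+np.array(d['tvec'],float).ravel(); return q[:2]/q[2]*d['f']+[d['cx'],d['cy']]
def totool(p):
    s=ctrl.get_state(); R=cv2.Rodrigues(np.array(s['tool_rot'],float))[0]; return R.T@(np.array(p)-s['position'])*1000
def save(im,n): cv2.imwrite('pics/'+n,im[:,:,::-1])
E
python3 - <<'E'
from h import *
a=grab('scene');b=grab('side')
save(np.vstack([a['image'],b['image']])[:, :],'t.png')
im=np.hstack([a['image'],b['image']]); save(cv2.resize(im,(800,300)),'t.png')
save(a['image'],'scene0.png');save(b['image'],'side0.png')
s=ctrl.get_state();print(s)
for d in(a,b):print(-d['R'].T@np.ravel(d['tvec']),d['f'],d['cx'],d['cy'])
E
```

```text
pics
{'time': 0.1, 'joint_positions': array([ 1.17313638,  0.32174038, -0.07008895,  1.45157045,  0.02258909,
        1.3707918 , -0.05690853]), 'qd': array([ 0.0010435 , -0.00090953,  0.00083886, -0.00289889,  0.00067057,
        0.00133036, -0.00070344]), 'joint_torque': array([ 3.20533882e-04, -4.92568803e+01, -4.05490184e-01, -3.13397813e+01,
       -6.42999052e-02,  3.96114390e-02,  5.15063550e-05]), 'position': array([ 0.25990548, -0.59522875,  0.22156767]), 'tool_rot': array([-3.07360697e+00, -6.41923555e-01,  6.78330598e-04]), 'ft_force': array([-0.14959262,  0.00056818,  0.2553498 ]), 'torque': array([ 0.03155809, -0.03063318,  0.01516959]), 'grip_force': 0.0, 'grip_width': 0.9986567745619508}
[ 0.27593172 -0.52621355  0.78238947] 370.13470562705106 254.0811196243475 187.82652678961298
[0.12834026 0.4793192  1.0405923 ] 447.8624815645391 252.11020952264053 188.98119396684984
```

View pics/scene0.png

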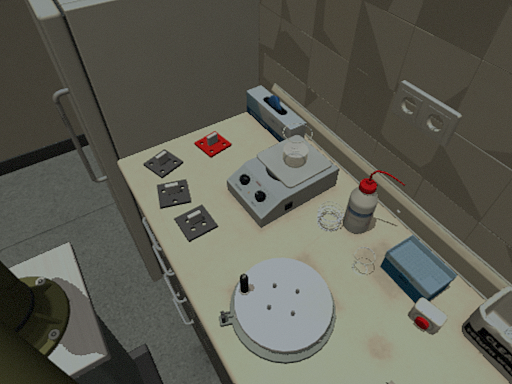

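View pics/side0.png

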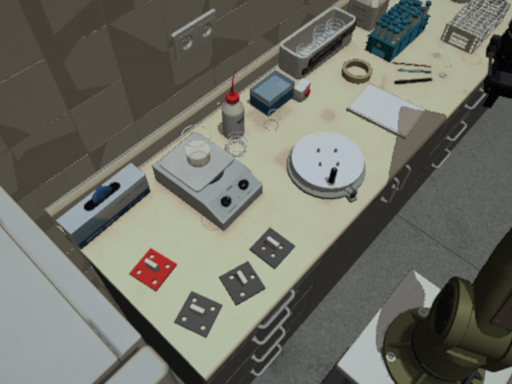

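The scene view shows three dark plates at (163,163), (173,193) and (196,222), which sit at side (198,313), (242,283) and (272,247). It also shows a red decoy at (212,143), the wheel around (283,305), the crank at (244,283) and the pointer at (224,318). I'll enlarge the plates to tell them apart.

Run:
```python
from h import *
b=load('side');a=load('scene')
c1=cv2.resize(b['image'][220:345,165:305],None,fx=4,fy=4,interpolation=cv2.INTER_CUBIC)
save(c1,'crop1.png')
# dark plates in side: contours
def blobs(d,lo,hi,roi,amin):
    g=d['image'].max(2); m=np.zeros_like(g); x0,y0,x1,y1=roi
    m[y0:y1,x0:x1]=((g[y0:y1,x0:x1]<hi)*255)
    m=cv2.morphologyEx(m,cv2.MORPH_CLOSE,np.ones((5,5)))
    cs,_=cv2.findContours(m,cv2.RETR_EXTERNAL,cv2.CHAIN_APPROX_NONE)
    for c in cs:
        if cv2.contourArea(c)<amin: continue
        P=np.array([ray(d,*p[0],.008)[:2] for p in c],np.float32)
        r=cv2.minAreaRect(P*1000); print(cv2.boundingRect(c),np.round(r[0],1),np.round(r[1],1),round(r[2],1))
print('side');blobs(b,0,100,(165,220,305,345),300)
print('scene');blobs(a,0,100,(135,140,222,245),200)
for n,d,uv in(('scene',a,[(275,286),(297,291),(292,313),(268,307)]),('side',b,[(320,150),(337,150),(320,165),(337,163)])):
    P=np.array([ray(d,*p,.057) for p in uv]); print(n,P[:,:2].round(3),P.mean(0))
print(ray(a,244,276,.103),ray(b,334,169,.103),'ptr',ray(a,221,319,.042),ray(b,352,198,.042))
```

```text
side
(175, 292, 47, 45) [454.7 290.5] [82.7 82.7] 18.2
(240, 274, 65, 71) [281.4 159.2] [107.8 231.9] 0.0
(219, 262, 46, 43) [432.6 164.7] [82.7 83.4] 73.7
(250, 228, 44, 41) [441.7  42.5] [83.4 84.3] 2.3
scene
(174, 205, 44, 37) [443.8  35.6] [84.  87.2] 2.4
(135, 198, 25, 47) [314. 110.] [173.4  51.5] 90.0
(157, 180, 34, 29) [435.5 157.7] [89.4 83.5] 73.9
(144, 150, 39, 28) [456.3 283.5] [85.5 88.5] 18.3
(135, 140, 35, 13) [452.6 374.3] [ 55.2 107.4] 58.0
scene [[ 0.503 -0.24 ]
 [ 0.536 -0.274]
 [ 0.499 -0.307]
 [ 0.465 -0.271]] [ 0.50101394 -0.2726958   0.057     ]
side [[ 0.53  -0.265]
 [ 0.495 -0.298]
 [ 0.497 -0.222]
 [ 0.467 -0.26 ]] [ 0.49704287 -0.26091912  0.057     ]
[ 0.44777156 -0.20671437  0.103     ] [ 0.44450714 -0.20344856  0.103     ] ptr [ 0.37418731 -0.23615057  0.042     ] [ 0.37097386 -0.20196175  0.042     ]
```

View pics/crop1.png

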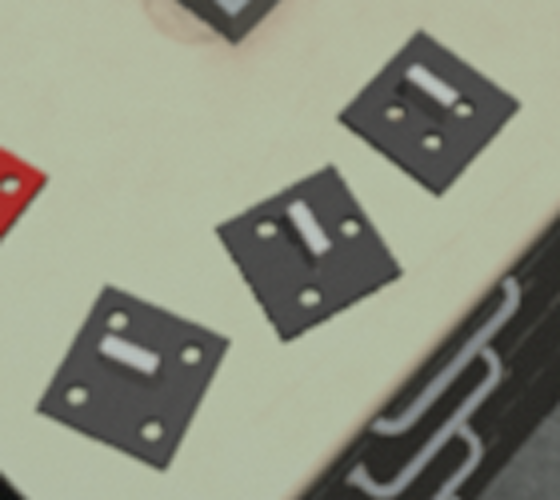

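Candidates in the side view are (198,313), (242,283) and (272,247). The first has four holes about 51 mm apart, so it is plate_a. The second has three holes in a triangle, so it is plate_c. The third has closely spaced holes, one hidden by the handle, so it is plate_b. The red plate is excluded. Next I'll approach plate_a and look with the wrist camera.

```bash
cat >> h.py <<'E'
def rows(p,yaw=None):
    "shift mm and yaw turn deg (about tool z) to reach world p, with tool x axis heading yaw (deg)"
    s=ctrl.get_state(); R=cv2.Rodrigues(np.array(s['tool_rot'],float))[0]
    h=np.degrees(np.arctan2(R[1,0],R[0,0])); t=None if yaw is None else -((yaw-h+90)%180-90)
    return totool(p).round(1),'heading',round(h,1),'turn z',t, 'tilt',np.degrees(np.arccos(-R[2,2])).round(2)
E
python3 - <<'E'
from h import *
b=load('side');P=lambda u,v:ray(b,165+u/4,220+v/4,.042)
v=P(158,365)-P(103,347);print('handle',P(130,355),np.degrees(np.arctan2(v[1],v[0])))
for p in [(.46,-.3,.25),(.52,-.1,.25),(.455,.287,.22)]: print(rows(p,18.2),rows(p,-71.8))
a=load('scene');print('bottle',ray(a,355,228,0),'dish',ray(a,364,265,0),ray(a,330,218,0))
E
```

```text
handle [0.45277503 0.29036795 0.042     ] -155.39582570201185
(array([ 301.5, -190.5,  -28.1]), 'heading', np.float64(23.6), 'turn z', np.float64(5.393345273418248), 'tilt', np.float64(0.1)) (array([ 301.5, -190.5,  -28.1]), 'heading', np.float64(23.6), 'turn z', np.float64(-84.60665472658175), 'tilt', np.float64(0.1))
(array([ 436.6, -349.8,  -27.9]), 'heading', np.float64(23.6), 'turn z', np.float64(5.393345273418248), 'tilt', np.float64(0.1)) (array([ 436.6, -349.8,  -27.9]), 'heading', np.float64(23.6), 'turn z', np.float64(-84.60665472658175), 'tilt', np.float64(0.1))
(array([ 531.9, -730.4,    2.8]), 'heading', np.float64(23.6), 'turn z', np.float64(5.393345273418248), 'tilt', np.float64(0.1)) (array([ 531.9, -730.4,    2.8]), 'heading', np.float64(23.6), 'turn z', np.float64(-84.60665472658175), 'tilt', np.float64(0.1))
bottle [ 7.85790261e-01 -1.92110245e-01  1.11022302e-16] dish [ 0.73106442 -0.28430511  0.        ] [ 0.75181434 -0.1332475   0.        ]
```

```bash
python3 -m jog '[[[40,-25,-28,0,0,0,87],[75,-48,-28,0,0,0,87],[115,-73,-28,0,0,0,87],[150,-95,-28,0,0,0,87],[190,-120,-28,0,0,0,87],[230,-145,-28,0,0,0,87],[265,-168,-28,0,0,0,87],[301,-190,-28,0,0,0,87],[340,-235,-28,0,0,5.4,87],[370,-270,-28,0,0,5.4,87]]]'; python3 -c "
from h import *
print(rows((.52,-.1,.25),18.2),rows((.455,.287,.22),18.2))"
```

```text
time: 1.1
position: [0.4897, -0.2038, 0.25]
tool_rot: [-3.102, -0.493, 0.001]
ft_force: [0.5, 0.7, 1.0]
grip_width: 0.999
grip_force: 0.0
(array([ 61. , -89.3,   0. ]), 'heading', np.float64(18.1), 'turn z', np.float64(-0.14967733521886828), 'tilt', np.float64(0.04)) (array([ 119.1, -477.4,   30.2]), 'heading', np.float64(18.1), 'turn z', np.float64(-0.14967733521886828), 'tilt', np.float64(0.04))
```

```bash
python3 -m jog '[[[15,-47,0,0,0,0,87],[28,-95,0,0,0,0,87],[40,-143,0,0,0,0,87],[52,-190,5,0,0,0,87],[64,-238,10,0,0,0,87],[76,-286,15,0,0,0,87],[88,-334,20,0,0,0,87],[98,-382,25,0,0,0,87],[107,-430,30,0,0,0,87],[119,-472,30,0,0,0,87]]]'; python3 -m jog '[[[0,-4,20,0,0,0,87],[0,-4,20,0,0,0,87],[0,-4,20,0,0,0,87]]]'
python3 - <<'E'
from h import *
w=grab('wrist');save(w['image'],'wrist1.png');print(rows((.455,.287,.22),18.2),ctrl.get_state()['position'])
print('cam',-w['R'].T@np.ravel(w['tvec']),w['R'][2],'tcp proj',proj(w,ctrl.get_state()['position']))
E
```

```text
time: 2.1
position: [0.4535, 0.282, 0.2198]
tool_rot: [3.101, 0.498, -0.001]
ft_force: [0.1, 0.5, 0.2]
grip_width: 0.999
grip_force: 0.0
time: 2.4
position: [0.4538, 0.2826, 0.2]
tool_rot: [3.101, 0.495, -0.003]
ft_force: [0.7, 0.2, 0.1]
grip_width: 0.999
grip_force: 0.0
(array([  1.9,  -4.2, -19.4]), 'heading', np.float64(18.1), 'turn z', np.float64(-0.1216951129186441), 'tilt', np.float64(0.06)) [0.45447477 0.28238928 0.20062181]
cam [0.52638581 0.30865764 0.36194362] [-0.26917204 -0.08846646 -0.95902039] tcp proj [258.59813438 233.43760732]
```

View pics/wrist1.png

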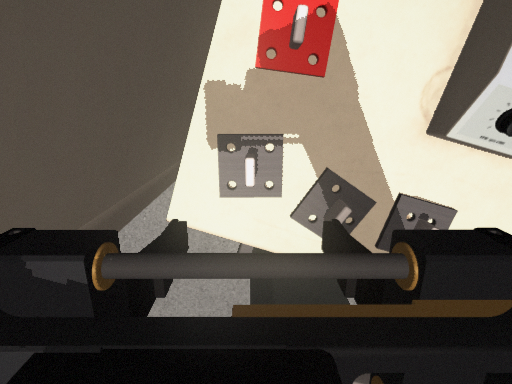

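The wrist view shows plate_a at (251,166) with four wide holes and its handle at (250,172). Plate_c is at (333,204), and the red decoy is at the top. I'll measure plate_a here by its outline and hole centres.

Run:
```python
from h import *
w=load('wrist');g=w['image'].astype(int)
m=np.zeros(g.shape[:2],np.uint8);roi=(slice(128,203),slice(212,290))
m[roi]=(g[roi].max(2)<95)*255
cs,h=cv2.findContours(m,cv2.RETR_CCOMP,cv2.CHAIN_APPROX_NONE)
i=max(range(len(cs)),key=lambda k:cv2.contourArea(cs[k]))
P=np.array([ray(w,*p[0],.008)[:2] for p in cs[i]],np.float32)*1000
r=cv2.minAreaRect(P);print('plate',r)
hol=[]
for k,c in enumerate(cs):
    if h[0][k][3]==i and cv2.contourArea(c)>15:
        M=cv2.moments(c);u,v=M['m10']/M['m00'],M['m01']/M['m00'];print('inner',round(u,1),round(v,1),cv2.contourArea(c),ray(w,u,v,.006).round(4))
hm=np.zeros_like(m);s2=(slice(153,190),slice(240,262));hm[s2]=(g[s2].min(2)>110)*255
c=max(cv2.findContours(hm,0,1)[0],key=cv2.contourArea)
for z in(.042,):
    H=np.array([ray(w,*p[0],z)[:2] for p in c],np.float32)*1000;print('handle',cv2.minAreaRect(H))
```

```text
plate ((485.1239013671875, 301.1652526855469), (22.8344783782959, 81.85888671875), 18.084089279174805)
handle ((457.4646301269531, 291.2121887207031), (43.76831817626953, 25.468172073364258), 18.07762908935547)
```

Run:
```python
from h import *
w=load('wrist');g=w['image'].astype(int)
m=np.zeros(g.shape[:2],np.uint8);roi=(slice(128,203),slice(212,290))
m[roi]=(g[roi].max(2)<95)*255
P=[]
for c in cv2.findContours(m,0,cv2.CHAIN_APPROX_NONE)[0]:
    if cv2.contourArea(c)>60: P+=[ray(w,*p[0],.008)[:2] for p in c]; print(cv2.boundingRect(c))
print(cv2.minAreaRect(np.array(P,np.float32)*1000))
sub=g.max(2)
for (u,v) in [(231,148),(270,148),(232,184),(269,184)]:
    s=np.zeros_like(m);s[v-7:v+8,u-7:u+8]=(sub[v-7:v+8,u-7:u+8]>100)*255
    M=cv2.moments(s,True);q=(M['m10']/M['m00'],M['m01']/M['m00']);print(np.round(q,1),M['m00'],ray(w,*q,.006).round(4))
```

```text
(218, 134, 65, 19)
((485.1239013671875, 301.1652526855469), (22.8344783782959, 81.85888671875), 18.084089279174805)
[231.  150.1] 128.0 [0.4687 0.3218 0.006 ]
[270.  149.5] 165.0 [0.485 0.274 0.006]
[232.1 183.8] 210.0 [0.4259 0.3074 0.006 ]
[269.  183.8] 211.0 [0.4412 0.2603 0.006 ]
```

```bash
python3 -c "
from h import *
print(rows((.456,.2915,.013),18.1))"
```

```text
(array([  4.4,  -8.4, 187.6]), 'heading', np.float64(18.1), 'turn z', np.float64(-0.021695112918635573), 'tilt', np.float64(0.06))
```

```bash
python3 -m jog '[[[4,-8,45,0,0,0,40],[4,-8,90,0,0,0,40],[4,-8,130,0,0,0,40],[4,-8,160,0,0,0,40],[4,-8,180,0,0,0,40],[4,-8,187,0,0,0,40],[4,-8,187,0,0,0,40],[4,-8,187,0,0,0,0],[4,-8,187,0,0,0,0],[4,-8,187,0,0,0,0]]]' 30; python3 -m jog '[[[0,0,0,0,0,0,0],[0,0,0,0,0,0,0],[0,0,0,0,0,0,0],[0,0,-10,0,0,0,0],[0,0,-40,0,0,0,0],[0,0,-80,0,0,0,0],[0,0,-120,0,0,0,0],[0,0,-150,0,0,0,0],[0,0,-150,0,0,0,0]]]'
```

```text
time: 3.45
position: [0.4561, 0.2929, 0.0147]
tool_rot: [-3.102, -0.496, -0.003]
ft_force: [0.5, -0.1, -1.3]
grip_width: 0.274
grip_force: 0.0
time: 4.35
position: [0.457, 0.2951, 0.1682]
tool_rot: [-3.099, -0.498, -0.012]
ft_force: [0.3, 0.4, -2.0]
grip_width: 0.133
grip_force: 30.0
```

```bash
python3 -c "
from h import *
print(rows((.5,0,.2),18.1),rows((.416,-.335,.2),42),ctrl.get_state()['joint_positions'])"
```

```text
(array([-51.3, 293.7, -32.6]), 'heading', np.float64(18.2), 'turn z', np.float64(0.141401398656825), 'tilt', np.float64(0.47)) (array([-236. ,  585.6,  -34.5]), 'heading', np.float64(18.2), 'turn z', np.float64(-23.758598601343166), 'tilt', np.float64(0.47)) [ 0.16461091  0.21443378 -0.8775449   1.77078936  0.17642845  1.22935715
 -2.0122289 ]
```

```bash
python3 -m jog '[[[-8,40,-33,0,0,0,0],[-16,85,-33,0,0,0,0],[-24,132,-33,0,0,0,0],[-32,180,-33,0,0,0,0],[-40,228,-33,0,0,0,0],[-50,275,-33,0,0,0,0],[-62,320,-33,0,0,0,0],[-80,365,-33,0,0,-4,0],[-110,402,-33,0,0,-8,0],[-140,440,-33,0,0,-12,0]]]'; python3 -c "
from h import *
print(rows((.416,-.335,.2),42),ctrl.get_state()['joint_positions'])"
```

```text
time: 5.35
position: [0.4583, -0.1699, 0.1952]
tool_rot: [-3.03, -0.823, 0.002]
ft_force: [1.4, -0.8, -2.7]
grip_width: 0.133
grip_force: 30.0
(array([-120. ,  120.9,   -5. ]), 'heading', np.float64(30.4), 'turn z', np.float64(-11.591249208733018), 'tilt', np.float64(0.13)) [ 0.78        0.01527799 -0.4794554   1.86066198  0.00627596  1.26932878
 -0.74134791]
```

```bash
python3 -m jog '[[[-30,30,-5,0,0,-4,0],[-60,60,-5,0,0,-8,0],[-90,90,-5,0,0,-11.5,0],[-120,121,-5,0,0,-11.5,0],[-120,121,-5,0,0,-11.5,0],[-120,121,-5,0,0,-11.5,0]]]'
python3 - <<'E'
from h import *
w=grab('wrist');save(w['image'],'wrist2.png');print(rows((.5,-.27,.2),42),ctrl.get_state()['position'])
E
```

```text
time: 5.95
position: [0.4158, -0.3341, 0.2]
tool_rot: [-2.934, -1.113, 0.001]
ft_force: [0.3, 1.0, -1.6]
grip_width: 0.135
grip_force: 30.0
(array([104.1,   8.6,   0.3]), 'heading', np.float64(41.7), 'turn z', np.float64(-0.29268255253100506), 'tilt', np.float64(0.16)) [ 0.41657257 -0.33279357  0.20021728]
```

View pics/wrist2.png

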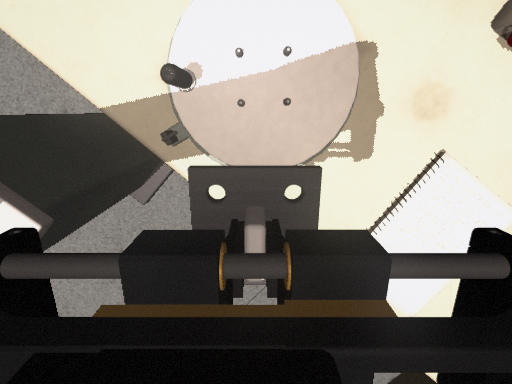

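The held plate is in view with its front edge at row 166 and front holes at (217,191) and (293,191). The studs are at about (239,52), (287,50), (241,103) and (287,101). The crank is at (177,75), and the pointer is near (172,133).

```bash
cat > m.py <<'E'
from h import *
def cen(mask):
    M=cv2.moments(mask.astype(np.uint8),True);return M['m10']/M['m00'],M['m01']/M['m00'],M['m00']
def loc(d,u,v,r,f):
    g=d['image'].max(2).astype(float);s=g[v-r:v+r+1,u-r:u+r+1];x,y,n=cen(f(s));return np.array([u-r+x,v-r+y]),n
E
python3 - <<'E'
from m import *
w=load('wrist')
S=[]
for u,v in[(239,52),(287,50),(241,103),(287,101)]:
    q,n=loc(w,u,v,8,lambda s:s<0.6*np.median(s));p=ray(w,*q,.051);S.append(p[:2]);print(q.round(1),n,p.round(4))
S=np.array(S);hub=S.mean(0);print('hub',hub.round(4))
for i,j in[(2,0),(3,1),(1,0),(3,2)]:
    e=S[j]-S[i];print(np.hypot(*e).round(4),np.degrees(np.arctan2(e[1],e[0])).round(2))
H=[]
zt=.2-.0065
for u,v in[(217,191),(293,191)]:
    q,n=loc(w,u,v,12,lambda s:s>120);p=ray(w,*q,zt);H.append(p[:2]);print(q.round(1),n,p.round(4))
H=np.array(H);e=H[0]-H[1];hd=np.degrees(np.arctan2(e[1],e[0]))-90
c=H.mean(0)-.025*np.array([np.cos(np.radians(hd)),np.sin(np.radians(hd))]);print(np.hypot(*e),'plate heading',hd,'centre',c,ctrl.get_state()['position'])
print('crank',ray(w,177,72,.103),'ptr',ray(w,166,136,.042))
E
```

```text
[239.1  52.5] 45.0 [ 0.5039 -0.2312  0.051 ]
[286.6  51.4] 44.0 [ 0.537  -0.2671  0.051 ]
[241.  102.6] 32.0 [ 0.4679 -0.2647  0.051 ]
[286.3 101.2] 38.0 [ 0.5015 -0.3003  0.051 ]
hub [ 0.5026 -0.2658]
0.0491 42.93
0.0486 43.05
0.0488 132.69
0.0489 133.26
[216.5 191.5] 198.0 [ 0.4186 -0.296   0.1935]
[292.4 191.5] 198.0 [ 0.4509 -0.3324  0.1935]
0.04863166685525224 plate heading 41.56762286891586 centre [ 0.41605142 -0.33075812] [ 0.41657257 -0.33279357  0.20021728]
crank [ 0.45105323 -0.20900999  0.103     ] ptr [ 0.3830462  -0.22348355  0.042     ]
```

```bash
python3 -m jog '[[[0,0,40,0,0,-1.5,0],[0,0,80,0,0,-1.5,0],[0,0,110,0,0,-1.5,0],[0,0,115,0,0,-1.5,0],[0,0,115,0,0,-1.5,0],[0,0,115,0,0,-1.5,0]]]'
python3 - <<'E'
from h import *
w=grab('wrist');save(w['image'],'wrist3.png');print(ctrl.get_state()['position'])
E
```

```text
time: 6.6
position: [0.4183, -0.3341, 0.0884]
tool_rot: [2.918, 1.157, 0.003]
ft_force: [-0.3, 0.5, -1.5]
grip_width: 0.131
grip_force: 30.0
[ 0.41837492 -0.33452037  0.08871227]
```

View pics/wrist3.png

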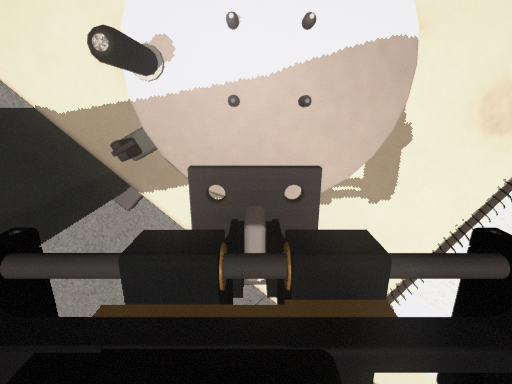

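The studs are now at (232,20), (309,20), (234,101) and (305,101), with the plate's front holes at (217,191) and (293,191) at nearly the same height.

```bash
python3 - <<'E'
from m import *
w=load('wrist');pos=np.array([.41837,-.33452,.0887])
f0=w['f']
for k in(1,.975):
    w['f']=f0*k;S=[];print('f',k)
    for u,v in[(232,20),(309,20),(234,101),(305,101)]:
        q,n=loc(w,u,v,12,lambda s:s<0.6*np.median(s));p=ray(w,*q,.0505);S.append(p[:2]);print(q.round(1),n,p.round(4))
    S=np.array(S);hub=S.mean(0)
    for i,j in[(2,0),(3,1),(1,0),(3,2)]:
        e=S[j]-S[i];print(np.hypot(*e).round(4),np.degrees(np.arctan2(e[1],e[0])).round(2))
    H=[]
    for u,v in[(217,191),(293,191)]:
        q,n=loc(w,u,v,12,lambda s:s>110);H.append(ray(w,*q,pos[2]-.0075)[:2])
    H=np.array(H);e=H[0]-H[1];hd=np.degrees(np.arctan2(e[1],e[0]))-90
    d=np.array([np.cos(np.radians(hd)),np.sin(np.radians(hd))]);c=H.mean(0)-.025*d
    y=np.array([d[1],-d[0]])  # tool y
    print('hub',hub,'plate c',c,np.hypot(*e).round(4),'hd',hd,'c-tcp tool',(c-pos[:2])@d,(c-pos[:2])@y)
    print('move tool x,y:',(hub-c)@d*1000,(hub-c)@y*1000)
E
python3 -c "
from h import *
print(rows((.5,-.27,.2),43))"
```

```text
f 1
[232.5  20.9] 144.0 [ 0.5037 -0.2316  0.0505]
[307.9  21.3] 157.0 [ 0.5367 -0.267   0.0505]
[233.5 100.6] 91.0 [ 0.4679 -0.2646  0.0505]
[304.  100.9] 107.0 [ 0.5012 -0.3003  0.0505]
0.0487 42.7
0.0487 43.1
0.0485 133.0
0.0488 133.01
hub [ 0.50237979 -0.26586097] plate c [ 0.41834573 -0.33083017] 0.0489 hd 43.09062817638389 c-tcp tool 0.0025030009616813747 -0.002711165959176359
move tool x,y: 105.75188218455277 9.962913834837758
f 0.975
[232.5  20.9] 144.0 [ 0.5053 -0.2297  0.0505]
[307.9  21.3] 157.0 [ 0.539  -0.2659  0.0505]
[233.5 100.6] 91.0 [ 0.4688 -0.2633  0.0505]
[304.  100.9] 107.0 [ 0.5028 -0.2998  0.0505]
0.0497 42.67
0.0496 43.16
0.0495 133.01
0.0499 133.02
hub [ 0.50397659 -0.26466722] plate c [ 0.41832979 -0.33084069] 0.0501 hd 43.09060957855391 c-tcp tool 0.0024841714424373926 -0.0027143810959437556
move tool x,y: 107.75232791199552 10.185191895276391
(array([ 103.7,    9.3, -111.2]), 'heading', np.float64(43.2), 'turn z', np.float64(0.24139167096643632), 'tilt', np.float64(0.22))
```

```bash
python3 -m jog '[[[30,3,0,0,0,0,0],[65,6,0,0,0,0,0],[95,9,0,0,0,0,0],[107,10,0,0,0,0.1,0],[107,10,0,0,0,0.1,0],[107,10,6,0,0,0.1,0],[107,10,11,0,0,0.1,0],[107,10,14,0,0,0.1,0],[107,10,14,0,0,0.1,0],[107,10,14,0,0,0.1,0]]]'; python3 -m jog '[[[0,0,3,0,0,0,0],[0,0,6,0,0,0,0],[0,0,8,0,0,0,0],[0,0,8,0,0,0,0]]]'
```

```text
time: 7.65
position: [0.5011, -0.2685, 0.0724]
tool_rot: [-2.922, -1.153, 0.001]
ft_force: [1.1, -0.2, -2.0]
grip_width: 0.137
grip_force: 30.0
time: 8.05
position: [0.5018, -0.2679, 0.0643]
tool_rot: [-2.922, -1.154, -0.0]
ft_force: [1.4, -0.0, -2.8]
grip_width: 0.13
grip_force: 30.0
```

```bash
python3 -m jog '[[[0,0,3,0,0,0,0],[0,0,6,0,0,0,0],[0,0,7,0,0,0,0],[0,0,8,0,0,0,0],[0,0,8,0,0,0,0]]]'
```

```text
time: 8.55
position: [0.5018, -0.2679, 0.0565]
tool_rot: [2.922, 1.154, 0.001]
ft_force: [1.3, 0.4, -3.0]
grip_width: 0.138
grip_force: 30.0
```

```bash
python3 -m jog '[[[0,0,0.5,0,0,0,0],[0,0,1,0,0,0,0],[0,0,1,0,0,0,35],[0,0,1,0,0,0,35],[0,0,1,0,0,0,35],[0,0,-15,0,0,0,35],[0,0,-50,0,0,0,35],[0,0,-90,0,0,0,35],[0,0,-90,0,0,0,35]]]'
python3 - <<'E'
from h import *
a=grab('scene');b=grab('side')
A=cv2.resize(a['image'][225:375,205:345],None,fx=2.8,fy=2.8,interpolation=cv2.INTER_CUBIC);B=cv2.resize(b['image'][110:260,265:405],(A.shape[1],A.shape[0]),interpolation=cv2.INTER_CUBIC)
save(np.hstack([A,B]),'seat.png'); print(ctrl.get_state()['position'],ctrl.get_state()['joint_positions'])
E
```

```text
time: 9.45
position: [0.505, -0.2698, 0.1525]
tool_rot: [2.914, 1.15, 0.01]
ft_force: [0.5, -0.5, -0.0]
grip_width: 0.4
grip_force: 0.0
[ 0.50202684 -0.26851528  0.14756423] [ 0.79293097  0.22220869 -0.39580859  1.7431955   0.09243332  1.19220895
 -0.44695294]
```

View pics/seat.png

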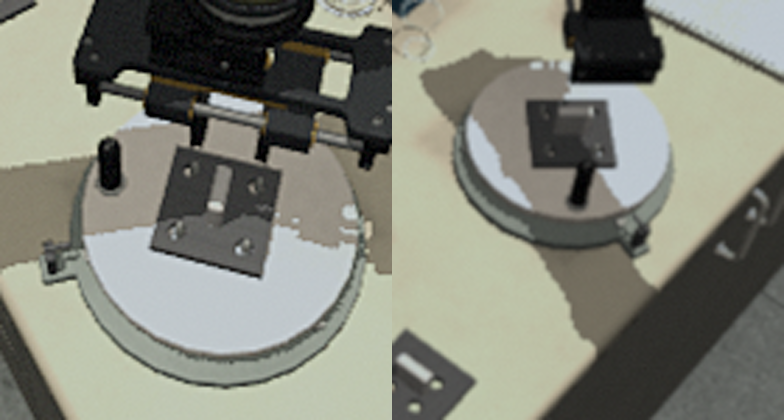

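The plate sits flat with all four studs showing in its holes. Next I'll get the pointer's direction by triangulating its dark block across the views.

```bash
python3 - <<'E'
from m import *
hub=np.array([.503,-.265])
V=[]
for n,(u,v),r,t in(('scene',(222,318),8,75),('side',(351,194),7,75),('wrist',(126,147),20,60)):
    d=load(n)
    g=d['image'].max(2);m=np.zeros_like(g);m[v-r:v+r+1,u-r:u+r+1]=(g[v-r:v+r+1,u-r:u+r+1]<t)
    c=max(cv2.findContours(m,0,cv2.CHAIN_APPROX_NONE)[0],key=cv2.contourArea);M=cv2.moments(c);q=(M['m10']/M['m00'],M['m01']/M['m00'])
    V.append((n,d,q));print(n,np.round(q,1),cv2.contourArea(c))
    for z in(.03,.042,.05):
        p=ray(d,*q,z)[:2]-hub;print('   z',z,np.hypot(*p).round(3),np.degrees(np.arctan2(p[1],p[0])).round(1))
A=[];B=[]
for n,d,q in V:
    K=np.array([[d['f'],0,d['cx']],[0,d['f'],d['cy']],[0,0,1]]);P=K@np.c_[d['R'],np.ravel(d['tvec'])]
    A+=[q[0]*P[2]-P[0],q[1]*P[2]-P[1]]
A=np.array(A);p=np.linalg.lstsq(A[:,:3],-A[:,3],rcond=None)[0];print('tri',p,np.degrees(np.arctan2(*(p[:2]-hub)[::-1])))
for n,d,q in V: print(n,proj(d,p)-q)
E
python3 -c "
from h import *
print(rows((.445,-.2027,.15),43))"
```

```text
scene [223.4 319.9] 11.5
   z 0.03 0.127 166.7
   z 0.042 0.128 168.9
   z 0.05 0.128 170.3
side [350.5 195.3] 44.0
   z 0.03 0.131 157.4
   z 0.042 0.137 154.7
   z 0.05 0.141 153.0
wrist [130.6 148.4] 187.5
   z 0.03 0.125 162.5
   z 0.042 0.119 163.1
   z 0.05 0.116 163.5
tri [ 0.38300715 -0.22633654  0.01427931] 162.14029551550797
scene [-0.0259349  -1.74886081]
side [1.06438944 0.39407656]
wrist [ 6.16971492 -2.46738881]
(array([  3.3, -87. ,  -2.6]), 'heading', np.float64(43.1), 'turn z', np.float64(0.08693763320806625), 'tilt', np.float64(0.13))
```

```bash
python3 -m jog '[[[0,-30,0,0,0,0,45],[2,-60,0,0,0,0,45],[3,-87,0,0,0,0,45],[3,-87,30,0,0,0,45],[3,-87,60,0,0,0,45],[3,-87,77,0,0,0,45],[3,-87,77,0,0,0,45],[3,-87,77,0,0,0,0],[3,-87,77,0,0,0,0],[3,-87,77,0,0,0,0]]]' 20; python3 -m jog '[[[0,0,0,0,0,0,0],[0,0,0,0,0,0,0],[0,0,0,0,0,0,0],[0,0,0,0,0,0,0]]]'
```

```text
time: 10.55
position: [0.4451, -0.2028, 0.0705]
tool_rot: [2.921, 1.153, 0.002]
ft_force: [0.1, 0.3, 0.4]
grip_width: 0.326
grip_force: 0.0
time: 10.95
position: [0.4467, -0.2046, 0.0706]
tool_rot: [2.917, 1.151, 0.006]
ft_force: [6.4, -4.0, -4.4]
grip_width: 0.2
grip_force: 20.0
```

Run:
```python
from h import *
s=ctrl.get_state();print(s['ft_force'],s['grip_width']*87,s['position'])
hub=np.array([.503,-.265]);d=s['position'][:2]-hub;a0=np.degrees(np.arctan2(d[1],d[0]));print(np.hypot(*d),a0)
for k in range(1,11):
    t=np.radians(a0+10*k);p=[*(hub+.085*np.array([np.cos(t),np.sin(t)])),s['position'][2]];print(np.round(totool(p)).astype(int))
```

```text
[ 6.37231975 -3.99521959 -4.36544986] 17.407630116339508 [ 0.44665936 -0.20462492  0.07059004]
0.08257976719491293 133.02027671595565
[-15  -1   0]
[-29   3   0]
[-43   9   0]
[-55  17   0]
[-65  28   0]
[-74  40   0]
[-80  53   0]
[-84  68   0]
[-85  83   0]
[-84  97   0]
```

```bash
python3 -m jog '[[[-15,4,0,0,0,0,0],[-29,7.5,0,0,0,0,0],[-42.5,14,0,0,0,0,0],[-54.5,22,0,0,0,0,0],[-65,33,0,0,0,0,0]]]'; python3 -c "
from h import *
s=ctrl.get_state();print(s['ft_force'],s['position'],np.hypot(*(s['position'][:2]-[.5045,-.2665])))"
```

```text
time: 11.45
position: [0.4199, -0.2714, 0.0705]
tool_rot: [2.921, 1.154, 0.001]
ft_force: [2.4, 3.3, 4.3]
grip_width: 0.2
grip_force: 20.0
[2.40290687 3.33073156 4.30052313] [ 0.4198644  -0.27141313  0.07047364] 0.08477808218338737
```

```bash
python3 -m jog '[[[-8.5,12,0,0,0,0,0],[-15,25.5,0,0,0,0,0],[-18.5,39.5,0,0,0,0,0],[-20,54.5,0,0,0,0,0],[-18.5,69,0,0,0,0,0],[-15,83.5,0,0,0,0,0],[-8.5,97,0,0,0,0,0],[0,109,0,0,0,0,0],[10.5,119.5,0,0,0,0,0],[22.5,128,0,0,0,0,0]]]'; python3 -c "
from h import *
s=ctrl.get_state();print(s['ft_force'],s['position'],np.hypot(*(s['position'][:2]-[.5045,-.2665])))"
```

```text
time: 12.45
position: [0.5233, -0.35, 0.0705]
tool_rot: [-2.922, -1.152, 0.002]
ft_force: [-4.3, 4.1, 9.5]
grip_width: 0.199
grip_force: 20.0
[-4.298839    4.07819425  9.51458104] [ 0.52327697 -0.35000974  0.07047298] 0.08559469015891033
```

```bash
python3 -m jog '[[[13.5,6.5,0,0,0,0,0],[27.5,10,0,0,0,0,0],[42.5,11.5,0,0,0,0,0],[57.5,10,0,0,0,0,0],[71.5,6.5,0,0,0,0,0],[85,0,0,0,0,0,0],[97,-8.5,0,0,0,0,0],[107.5,-19,0,0,0,0,0],[116,-31,0,0,0,0,0],[122.5,-44.5,0,0,0,0,0]]]'; python3 -c "
from h import *
s=ctrl.get_state();print(s['ft_force'],s['position'],np.hypot(*(s['position'][:2]-[.5045,-.2665])))"
```

```text
time: 13.45
position: [0.5833, -0.2339, 0.0705]
tool_rot: [2.92, 1.152, 0.002]
ft_force: [-0.5, -2.7, 7.5]
grip_width: 0.198
grip_force: 20.0
[-0.49874956 -2.66517701  7.50635045] [ 0.58326944 -0.23388061  0.07051932] 0.08525637598780182
```

```bash
python3 -m jog '[[[4,-14.5,0,0,0,0,0],[5,-29,0,0,0,0,0],[4,-44,0,0,0,0,0],[0,-58,0,0,0,0,0],[-6.5,-71.5,0,0,0,0,0],[-15,-83.5,0,0,0,0,0],[-25.5,-94,0,0,0,0,0],[-37.5,-102.5,0,0,0,0,0],[-51,-109,0,0,0,0,0],[-65,-113,0,0,0,0,0]]]'; python3 -c "
from h import *
s=ctrl.get_state();print(s['ft_force'],s['position'],np.hypot(*(s['position'][:2]-[.5045,-.2665])))"
```

```text
time: 14.45
position: [0.4585, -0.1954, 0.0705]
tool_rot: [2.919, 1.154, 0.004]
ft_force: [4.8, -3.3, 3.8]
grip_width: 0.199
grip_force: 20.0
[ 4.81129143 -3.28280828  3.79854091] [ 0.4585188  -0.19540485  0.07047762] 0.08466871458978954
```

```bash
python3 -m jog '[[[-15,-1.5,0,0,0,0,0],[-29.5,0,0,0,0,0,0],[-44,4,0,0,0,0,0],[-51,7,0,0,0,0,0],[-56,9.5,0,0,0,0,0],[-56,9.5,0,0,0,0,0],[-56,9.5,0,0,0,0,0]]]'; python3 -m jog '[[[0,0,0,0,0,0,45],[0,0,0,0,0,0,45],[0,0,0,0,0,0,45],[0,0,-30,0,0,0,45],[0,0,-70,0,0,0,45],[0,0,-110,0,0,0,45],[30,40,-140,0,0,0,45],[60,80,-140,0,0,0,45],[60,80,-140,0,0,0,45],[60,80,-140,0,0,0,45]]]'
python3 - <<'E'
from h import *
a=grab('scene');b=grab('side');w=grab('wrist')
A=cv2.resize(a['image'][225:375,205:345],None,fx=2.8,fy=2.8,interpolation=cv2.INTER_CUBIC);B=cv2.resize(b['image'][110:260,265:405],(A.shape[1],A.shape[0]),interpolation=cv2.INTER_CUBIC)
save(np.hstack([A,B]),'end.png')
E
```

```text
time: 15.15
position: [0.4237, -0.2412, 0.0704]
tool_rot: [2.921, 1.152, 0.002]
ft_force: [1.9, -1.5, 6.8]
grip_width: 0.197
grip_force: 20.0
time: 16.15
position: [0.5219, -0.2566, 0.2078]
tool_rot: [-2.918, -1.155, 0.003]
ft_force: [-0.4, -0.6, -0.4]
grip_width: 0.508
grip_force: 0.0
```

View pics/end.png

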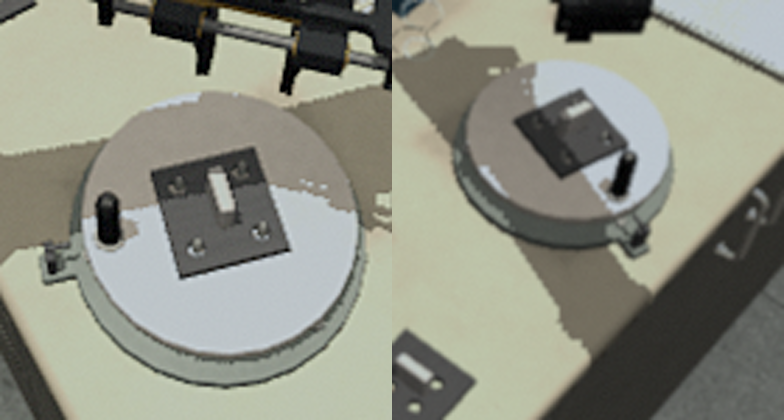

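The plate is still seated, with studs in all four holes. The crank base is at crop (108,238) left and (620,195) right, beside the pointer at (55,260) and (637,237). I'll check the alignment numerically.

Run:
```python
from h import *
hub=np.array([.5045,-.2665])
im=[]
for n,(x0,y0) in(('scene',(205,225)),('side',(265,110))):
    d=load(n);I=cv2.resize(d['image'][y0:y0+150,x0:x0+140],None,fx=2.8,fy=2.8,interpolation=cv2.INTER_CUBIC)
    for z,r,col,angs in((.042,.114,(255,0,0),(150,155,160,165,170,175)),(.046,.085,(0,200,0),(162,)),(.103,.085,(0,255,255),(162,)),(.042,.104,(255,0,255),range(180,540,30))):
        for a in angs:
            t=np.radians(a);q=(proj(d,[hub[0]+r*np.cos(t),hub[1]+r*np.sin(t),z])-[x0,y0])*2.8;cv2.circle(I,tuple(int(v) for v in q.round()),2,col,-1)
    im.append(I)
save(np.hstack(im),'ov.png')
```

```text
(no output)
```

View pics/ov.png

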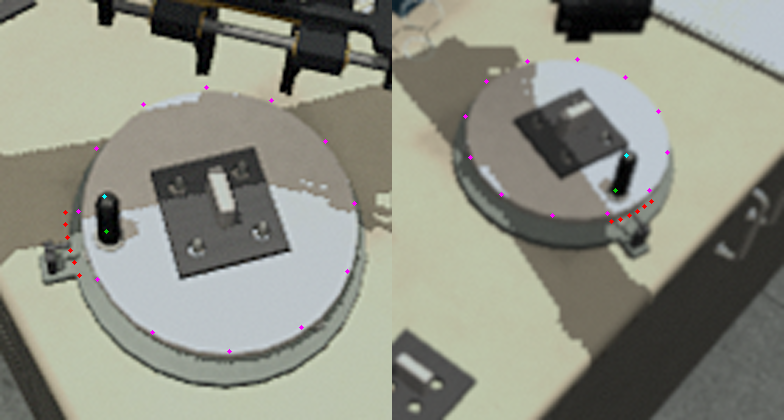

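The crank at about 162.5° matches the pointer at about 162.5° ± 3°, well inside the 11° tolerance. The robot is clear, so I'm handing in.

```bash
python3 -c "
from bench import ctrl
print(ctrl.close_job())"
```

```text
the job is handed in; nothing more can be done
None
```

I seated plate_a flat over the four studs, turned the crank anticlockwise past the pointer and through one full turn, and released it at the pointer, within about 3° by my camera measurements. I then handed the job in; no verdict came back.

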